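# Fit the planing stop and set its clamp nut

### The job

Take the planing stop (the larger, thinner of the two boards standing in the rack) and slide it down into the tight slot of the bench-stop block until it sits on the slot's floor, and leave it there. Then screw the round knurled clamp nut on the block down until it bottoms out, back it off a quarter turn, and finish still gripping the nut and holding it there, so that a colleague can lock it. Leave the other board and the other things on the bench where they are.

Things in the scene. Friction and masses are not known exactly. Their poses are not given: they have to be found in the camera images.
- stop_mid (a point): centre of the planing stop, a loose pale wooden board 90 mm wide (its y axis), 12 mm thick (its x axis), 90 mm tall (z, up), 60 to 120 g; at the start it stands upright in one of the rack's two slots (either one), its top 62 mm above the rack's top face. Take it by its top edge, across the thickness.
- spare_mid (a point): centre of the other board in the rack, not needed: 60 mm wide (y), 16 mm thick (x), 72 mm tall (z), standing in the other slot, top 44 mm above the rack
- rack: fixed plywood rack 150 (x) x 126 (y) x 40 mm high, origin at the centre of its underside; two slots, centred at x = -40 and x = +40 mm, each 20 mm (x) by 100 mm (y), 28 mm deep (floor 12 mm above the bench)
- slot_mouth (a point): centre of the mouth of the tight slot, level with the top face of the fixed wooden bench-stop block, 60 mm above the bench; same axes as the block. The slot is 15 mm wide (x) by 94 mm long (y), 45 mm deep, with a 3 mm chamfer round the mouth. The block is 90 (x) x 240 (y) x 60 mm. Its centre lies 55 mm to +y of this point, the nut's axis 130 mm to +y. With the stop fully home the stop's centre is exactly at this point and its top 45 mm above the block.
- nut_mid (a point): centre (half-way up) of the clamp nut: a round knurled steel nut 44 mm in diameter, 26 mm tall, on a vertical steel stud. Bottomed out, it rests on a 32 mm wide, 20 mm high collar on the block, its centre 93 mm above the bench; the 16 mm stud ends 14 mm above the top of the bottomed nut (120 mm above the bench). A black line on its top face runs from the middle outward.
- clamp_nut (a joint): turn of the nut in rad: 0 = bottomed out (black line along the block's +x), a hard stop; it grows as the nut is unscrewed (anticlockwise seen from above; right-hand thread), rising 6 mm a turn (0.95 mm per rad). It starts between 1.9 and 3.4 and turns with a light drag of about 0.06 N m; it stays where it is left.
- chisel: chisel lying along its x axis, 240 mm long, 22 mm high, between the rack and the block; loose, not needed; its origin is at its underside
- mallet: joiner's mallet lying down, 240 mm long, head 130 x 70 x 60 mm, at the right of the rack; loose, not needed; its origin is at its underside
- glue: white glue bottle, 56 mm across, 150 mm tall, standing; loose, not needed; its origin is at its underside
- wax_tin: brass-coloured tin, 76 mm across, 45 mm tall, nearest the robot; loose, not needed; its origin is at its underside
- offcut: flat offcut of pale wood, 50 x 90 x 22 mm, lying; loose, not needed; its origin is at its underside
- try_square: try square lying flat, 160 x 110 mm; loose, not needed; its origin is at its underside
Not all that is in view belongs to the job. Leave any blue or red look-alike of the part that bears stop_mid alone.

How it is judged:
By the outcome, as a careful person would: the job done as asked, in the order asked, and still so for the second after the job is handed in, while the arm keeps its last pose, push and grip.
It also fails if it takes over 72 s, if anything falls off the work surface, if the arm or the gripper's body presses on something with over 40 N, if the wrist force passes 120 N, or if a joint passes its speed limit or range.

### The arm

A 6-joint arm with a two-finger parallel gripper is mounted at the origin on the work surface. World frame = base frame: x ahead of the robot, y to its left, z up, the work surface at z = 0. Lengths are in m, angles in rad, forces in N, time in s.
With the tool pointing down it reaches from about 0.3 to 0.875 m from the base axis. Payload 6.4 kg.
Tool frame: the origin (TCP) lies midway between the tips of the shut fingers; the grasp point (between the pads) lies 19 mm behind it; z points along the fingers, y is the line along which they close (so a half turn about z gives the same grasp; the last joint's range is limited). The gripper opens to 85 mm and grips with 20 to 120 N. Pads are 22 mm wide; open, the fingers measure 114 mm over their backs; the gripper's body (76 mm by 85 mm) begins 54 mm behind the grasp point. The pads swing forward as they close: fully open they stand 13 mm farther back than shut.
Start: joints at [-1.387, 0.181, 1.607, -0, 1.354, -0.206], TCP at [0.219, -0.532, 0.231] pointing down, gripper open.
Joint ranges: [-2.99, 2.99], [-0.89, 2.07], [0.3, 2.58], [-1.14, 4.28], [0, 2.63], [-3.12, 3.12]. Speed limits (rad/s): [2.57, 2.57, 3.01, 3.14, 3.14, 3.14].

### API

Orientations are given as a unit quaternion [w, x, y, z].
In Python, from station import robot gives the robot as it stands.
- The arm moves only by the tool apply_moves, never from a script. Its argument "steps" is a list of rows, each a list of 2 entries, a list of its own where there are three numbers: the shift along the tool's x, y, z in m, then the turn about the tool's z in rad. A call has 1 to 12 rows; each row is the pose to reach, as a shift and turn from the pose commanded when the call began, along the tool's axes at that moment; what a row does not reach only later rows make up. A row lasts 1/10 s, in which the tool goes at most 50 mm and 8.59 degrees, less where a joint would pass 70% of its speed; a pose out of reach is approached as far as the arm can. A call with a gripper value outside its range is refused whole. "grip" is the gripper's target within -1 to 1 (shut at 1, half-way at 0, fully open at -1), set as the call begins (left out, the last holds). The fingers move at their own pace and stop on an object; the grip force is fixed at half the most. Time passes only in rows, so rows that repeat a pose let the fingers close. It gives the time, the measured TCP pose, the force, the opening and the grip force at its end, in the units of the state.
- robot.get_obs(): the state, without advancing time (a new reading comes with each control period).
- robot.snapshot(name): name is "side" or "top" or "wrist"; returns (picture, depth): 420x560x3 uint8, red, green, blue; 420x560 float32, m along the optical axis (not along the pixel's ray), 0 where there is no reading.
- robot.camera_info(name): a dict with "intrinsics" (3x3 intrinsics, pixels), "R" (3x3) and "t" (3): a world point X has camera coordinates R X + t; the wrist camera has in their place "T_tool_cam" (4x4, takes a point from camera to tool coordinates, whose origin is the TCP and whose axes are the flange's). Camera axes: x right, y down, z forward; pixel columns grow to the right and rows downward; lengths in m; the calibration is good to about 2 mm. A picture is of the moment at which its call begins: read the wrist's pose just before it. camera_info takes no time and is no camera call.
- robot.sign_off(): hands the job in; it is judged then, once.
The state is a dict: "t": time; "joint_pos": joint angles; "joint_velocities": joint speeds; "joint_efforts": joint torques, N m; "ee_pos": TCP position; "ee_rot": TCP orientation; "force": force on the tool from outside, world axes, zero at the start; "ft_torque": the same for the moment, N m; "finger_gap": finger opening in m; "grasp_force": force on a finger pad.
Only numpy, scipy, OpenCV 4.12 (cv2) and the standard library are available. Lean on these libraries where they do the work, as an engineer would, in place of code of your own. Each camera call takes 0.05 s, during which the arm holds its last target. There are 200 camera calls.

## Working session

There is one attempt and no reset: what is moved stays moved. The work goes in short steps, Python scripts to look and compute and a tool call to move; the robot and the scene stay as the last step left them, time stands still between calls to the robot, and variables do not carry over. Pictures are saved under pics/ and viewed, at most 10 in all, crops included, and the job is handed in when it is done.

Besides the shell and the picture viewer there is one more tool, called after "Call:" as a command line: name --argument value ..., lists and objects as JSON in quotes. apply_moves: Moves the arm, as the interface text tells. Its arguments: {"type":"object","properties":{"steps":{"type":"array"},"grip":{"type":"number"}},"required":["steps"]}

```bash
mkdir -p pics; ls; python3 - <<'E'
from station import robot
import cv2,numpy as np
o=robot.get_obs();print(o)
for n in("side","top"):
    p,d=robot.snapshot(n);cv2.imwrite(f"pics/{n}0.png",p[...,::-1]);np.savez(f"{n}0.npz",p=p,d=d);print(n,robot.camera_info(n))
print(robot.camera_info("wrist"))
E
```

```text
pics
{'t': 0.0, 'joint_pos': array([-1.38732157e+00,  1.81523886e-01,  1.60802539e+00, -2.61442758e-06,
        1.35380313e+00, -2.06277439e-01]), 'joint_velocities': array([-0.00079078,  0.00042081, -0.00125209,  0.00032755, -0.00258815,
        0.00121974]), 'joint_efforts': array([ 1.05672269e-03, -4.44865465e+01, -3.51339054e+01, -3.36583917e-04,
        9.05022636e-03, -1.93139704e-05]), 'ee_pos': array([ 0.21839938, -0.53130197,  0.2303854 ]), 'ee_rot': array([-8.79836905e-04,  9.81071236e-01,  1.93645182e-01,  8.75536185e-06]), 'force': array([ 0.05410622, -0.59718395, -0.19705832]), 'ft_torque': array([-0.03211212, -0.00241354,  0.01729108]), 'grasp_force': 0.0, 'finger_gap': 0.08540046601035821}
side {'intrinsics': array([[410.79169283,   0.        , 281.64372737],
       [  0.        , 410.79169283, 212.1268693 ],
       [  0.        ,   0.        ,   1.        ]]), 'R': array([[ 0.99295015, -0.1181985 , -0.00889442],
       [-0.06835782, -0.50971762, -0.8576218 ],
       [ 0.09683597,  0.8521837 , -0.51420398]]), 't': array([-0.54513221,  0.09340476,  1.3111989 ])}
top {'i
[... 232 characters left out ...]
       [-9.95359866e-01,  1.09596345e-02, -9.55961494e-02],
       [ 9.55992794e-02, -2.39142012e-04, -9.95419872e-01]]), 't': array([-0.01616769,  0.54614022,  1.63095376])}
{'intrinsics': array([[373.16451738,   0.        , 281.8176675 ],
       [  0.        , 373.16451738, 209.34112558],
       [  0.        ,   0.        ,   1.        ]]), 'T_tool_cam': array([[-4.49319451e-04, -9.55881593e-01, -2.93751901e-01,
         7.53500308e-02],
       [ 9.99999455e-01, -7.06187962e-04,  7.68379256e-04,
         7.31997831e-04],
       [-9.41923643e-04, -2.93751396e-01,  9.55881389e-01,
        -1.41857029e-01],
       [ 0.00000000e+00,  0.00000000e+00,  0.00000000e+00,
         1.00000000e+00]])}
```

View pics/top0.png

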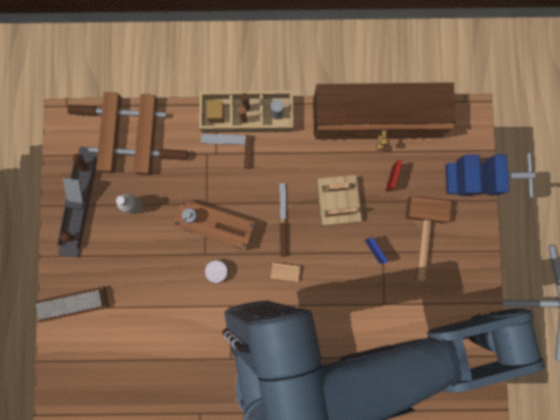

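View pics/side0.png

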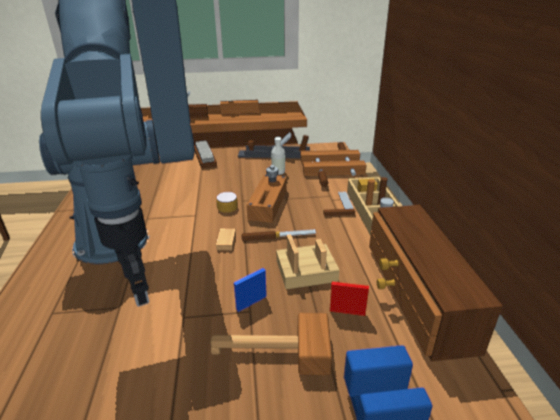

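Top view: the rack is at (340,200) with two boards at about (342,184) and (341,209). The block is at (217,225), its slot at about (233,230) and its nut at (189,215). A blue look-alike stands at (376,250) and a red one at (394,175), both off the rack. Next I'll measure heights around the rack and block from depth.

```bash
cat > h.py <<'E'
import numpy as np,cv2
from station import robot
from scipy.spatial.transform import Rotation as Rn
def tool(o):
    q=o['ee_rot'];T=np.eye(4);T[:3,:3]=Rn.from_quat([q[1],q[2],q[3],q[0]]).as_matrix();T[:3,3]=o['ee_pos'];return T
def c2w(n,o=None):
    c=robot.camera_info(n)
    if n=="wrist": return c['intrinsics'],tool(o)@c['T_tool_cam']
    T=np.eye(4);T[:3,:3]=c['R'].T;T[:3,3]=-c['R'].T@c['t'];return c['intrinsics'],T
def cloud(n,d,o=None):
    K,T=c2w(n,o);v,u=np.mgrid[:d.shape[0],:d.shape[1]]
    P=np.stack([(u-K[0,2])/K[0,0]*d,(v-K[1,2])/K[1,1]*d,d],-1)
    return P@T[:3,:3].T+T[:3,3]
def ray(n,uv,z,o=None):
    K,T=c2w(n,o);r=T[:3,:3]@np.linalg.solve(K,[uv[0],uv[1],1]);return T[:3,3]+r*(z-T[2,3])/r[2]
def rect(m,W,lo,hi):
    s=m&(W[...,2]>lo)&(W[...,2]<hi)
    n,l,st,_=cv2.connectedComponentsWithStats(s.astype(np.uint8))
    for i in range(1,n):
        if st[i,4]<12: continue
        P=W[l==i];r=cv2.minAreaRect((P[:,:2]*1000).astype(np.float32));ys,xs=np.where(l==i)
        print(lo,'n',st[i,4],'px',xs.mean().round(),ys.mean().round(),'c',np.round(r[0],1),'sz',np.round(r[1],1),'ang',round(r[2],1),'z',P[:,2].mean().round(4),P[:,2].max().round(4))
E
python3 - <<'E'
from h import *
a=np.load("top0.npz");W=cloud("top",a['d']);p=a['p']
v,u=np.mgrid[:420,:560]
m=(u>310)&(u<368)&(v>165)&(v<235)
for lo,hi in((.02,.05),(.06,.093),(.093,.12)):rect(m,W,lo,hi)
m=(u>170)&(u<262)&(v>192)&(v<256)
for lo,hi in((.045,.07),(.095,.14)):rect(m,W,lo,hi)
im=np.hstack([cv2.resize(p[165:235,305:375],(400,400),interpolation=2),cv2.resize(p[190:260,180:250],(400,400),interpolation=2)])
cv2.imwrite("pics/crop1.png",im[...,::-1])
E
```

```text
0.02 n 1509 px 338.0 201.0 c [ 591.5 -221.9] sz [151.2 127.9] ang 5.0 z 0.0384 0.05
0.06 n 118 px 338.0 186.0 c [ 630.2 -216.1] sz [16.7 59.1] ang 6.1 z 0.0807 0.0918
0.093 n 120 px 342.0 211.0 c [ 549.9 -223.8] sz [12.7 89.8] ang 5.8 z 0.101 0.1097
0.045 n 1867 px 215.0 225.0 c [515.7 176.4] sz [241.   91.8] ang 71.3 z 0.0588 0.0696
0.095 n 174 px 188.0 215.0 c [541.5 247.1] sz [44.6 43.8] ang 34.5 z 0.1088 0.1273
```

View pics/crop1.png

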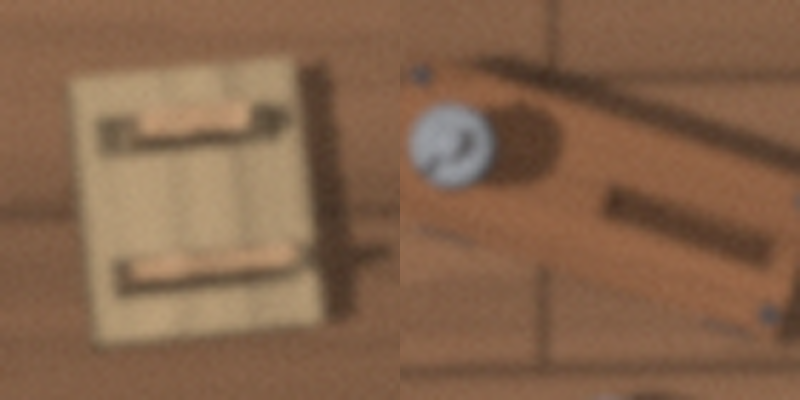

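The crop shows the rack and block close up.

Candidates for the stop:
- Board at top-view (342,211): measures 12.7 x 90 mm, top at about 0.102. This is the planing stop, and my choice.
- Board at (338,186): 17 x 59 mm, so it is the spare.
- Blue board at (376,250) and red board at (394,175): look-alikes, left alone.

In the crop, the right half shows the slot and the nut, with the black line pointing lower-left at (430,165). That puts the nut at about 2.6 rad. I'll now move above the stop.

Call:
apply_moves --steps '[[[0.02, -0.008, 0], -0.06], [[0.06, -0.022, 0], -0.18], [[0.1, -0.037, 0], -0.32], [[0.145, -0.054, 0], -0.46], [[0.19, -0.071, 0], -0.6], [[0.235, -0.088, 0], -0.74], [[0.28, -0.105, 0], -0.88], [[0.325, -0.122, 0], -1.02], [[0.365, -0.137, 0], -1.13], [[0.4, -0.15, 0], -1.22], [[0.418, -0.156, 0], -1.265], [[0.424, -0.158, 0], -1.278]]' --grip -0.3

```text
t: 1.3
ee_pos: [0.5517, -0.2227, 0.2307]
ee_rot: [-0.0, 0.671, 0.742, 0.0]
force: [-0.1, -0.4, 0.4]
finger_gap: 0.0556
grasp_force: 0.0
```

```bash
cat >> h.py <<'E'
def pose(o):
    T=tool(o);return np.round(T[:3,3],4),round(np.degrees(np.arctan2(T[1,0],T[0,0])),2)
def delta(o,xyz,yaw):
    T=tool(o);d=T[:3,:3].T@(np.array(xyz)-T[:3,3]);t=np.arctan2(T[1,0],T[0,0])-np.radians(yaw)
    return np.round(d,4),round((t+np.pi)%(2*np.pi)-np.pi,4)
E
python3 - <<'E'
from h import *
o=robot.get_obs();print(o['t'],pose(o),o['finger_gap'],o['force'])
p,d=robot.snapshot("wrist");cv2.imwrite("pics/w1.png",p[...,::-1]);np.savez("w1.npz",p=p,d=d)
W=cloud("wrist",d,o);m=np.hypot(W[...,0]-.59,W[...,1]+.22)<.12
for lo,hi in((.03,.05),(.078,.092),(.095,.12)):rect(m,W,lo,hi)
E
```

```text
1.3 (array([ 0.5517, -0.2227,  0.2307]), np.float64(95.77)) 0.0555516526996493 [-0.08704608 -0.36439213  0.42862665]
0.03 n 16824 px 323.0 181.0 c [ 591.9 -226.1] sz [150.8 126.5] ang 5.0 z 0.0393 0.05
0.03 n 39 px 280.0 136.0 c [ 546.3 -183.9] sz [11.5  1. ] ang 5.5 z 0.0395 0.0492
0.078 n 33 px 279.0 142.0 c [ 546.5 -183.7] sz [11.6  1.4] ang 2.0 z 0.0864 0.0916
0.078 n 1514 px 379.0 197.0 c [ 631.2 -221.2] sz [16.4 60.1] ang 5.2 z 0.0831 0.0853
0.095 n 1798 px 279.0 199.0 c [ 550.7 -228. ] sz [12. 90.] ang 5.9 z 0.1012 0.1035
```

View pics/w1.png

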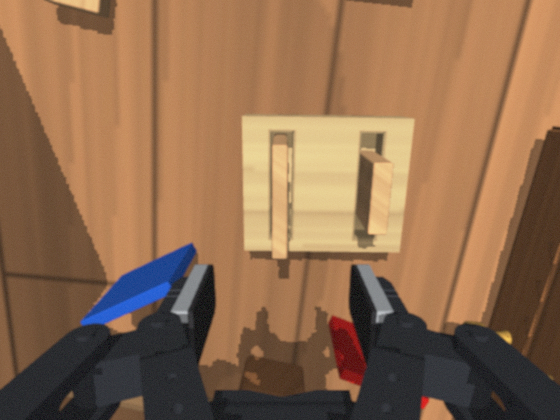

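The wrist view shows the stop's top at pixel (279,199), 12 x 90 mm. The spare is at (379,197), clear of the fingers. The blue and red look-alikes are outside the rack. I'll descend and grip.

Call:
apply_moves --steps '[[[-0.005, -0.0015, 0.01], 0], [[-0.005, -0.0015, 0.03], 0], [[-0.005, -0.0015, 0.055], 0], [[-0.005, -0.0015, 0.08], 0], [[-0.005, -0.0015, 0.105], 0], [[-0.005, -0.0015, 0.13], 0], [[-0.005, -0.0015, 0.15], 0], [[-0.005, -0.0015, 0.16], 0], [[-0.005, -0.0015, 0.1625], 0], [[-0.005, -0.0015, 0.1625], 0]]'

```text
t: 2.35
ee_pos: [0.5493, -0.2305, 0.0689]
ee_rot: [0.0, 0.672, 0.74, -0.0]
force: [-0.3, -0.2, -0.7]
finger_gap: 0.0551
grasp_force: 0.0
```

Call:
apply_moves --steps '[[[0, 0, 0], 0], [[0, 0, 0], 0], [[0, 0, 0], 0], [[0, 0, 0], 0], [[0, 0, 0], 0], [[0, 0, 0], 0], [[0, 0, 0], 0], [[0, 0, 0], 0]]' --grip 1

```text
t: 3.15
ee_pos: [0.5504, -0.2301, 0.0698]
ee_rot: [0.001, 0.672, 0.741, 0.0]
force: [0.3, 0.0, 6.6]
finger_gap: 0.0111
grasp_force: 59.2
```

Call:
apply_moves --steps '[[[0, 0, -0.005], 0], [[0, 0, -0.015], 0], [[0, 0, -0.03], 0], [[0, 0, -0.05], 0], [[0, 0, -0.07], 0], [[0, 0, -0.09], 0], [[0, 0, -0.11], 0], [[0, 0, -0.13], 0], [[0, 0, -0.145], 0], [[0, 0, -0.15], 0]]'

```text
t: 4.15
ee_pos: [0.5506, -0.2303, 0.2217]
ee_rot: [0.002, 0.672, 0.741, 0.0]
force: [0.5, 0.1, -1.4]
finger_gap: 0.011
grasp_force: 58.4
```

```bash
python3 - <<'E'
from h import *
o=robot.get_obs();print(o['t'],pose(o),o['finger_gap'],o['grasp_force'],o['force'],o['joint_pos'])
# tool target: slot est
y=np.array([np.cos(np.radians(71.3)),np.sin(np.radians(71.3))])
print(delta(o,[.4981,.1243,.218],71.3))
E
```

```text
4.15 (array([ 0.5506, -0.2303,  0.2217]), np.float64(95.56)) 0.010992644855069159 58.407922983169556 [ 0.48055122  0.10379719 -1.39994464] [-5.94850705e-01  2.34244977e-01  1.56348169e+00  1.52669836e-05
  1.33990047e+00 -6.91940130e-01]
(array([ 0.358 , -0.0179,  0.0027]), np.float64(0.4235))
```

Call:
apply_moves --steps '[[[0.015, -0.001, 0], 0.02], [[0.045, -0.003, 0], 0.07], [[0.08, -0.006, 0], 0.12], [[0.12, -0.012, 0], 0.18], [[0.16, -0.02, 0], 0.25], [[0.2, -0.03, 0], 0.31], [[0.235, -0.04, 0], 0.36], [[0.26, -0.047, 0], 0.4], [[0.275, -0.051, 0], 0.42], [[0.281, -0.053, 0], 0.424], [[0.281, -0.053, 0], 0.424]]'

```text
t: 5.25
ee_pos: [0.4693, 0.0453, 0.2186]
ee_rot: [-0.0, 0.812, 0.583, -0.0]
force: [-0.2, -0.1, -2.1]
finger_gap: 0.0111
grasp_force: 58.4
```

```bash
python3 - <<'E'
from h import *
o=robot.get_obs();print(o['t'],pose(o),o['finger_gap'],o['grasp_force'],o['force'])
p,d=robot.snapshot("wrist");cv2.imwrite("pics/w2.png",p[...,::-1]);np.savez("w2.npz",p=p,d=d,T=tool(o))
E
```

```text
5.25 (array([0.4693, 0.0453, 0.2186]), np.float64(71.36)) 0.011088353668935357 58.434099555015564 [-0.17944382 -0.07636518 -2.06722846]
```

View pics/w2.png

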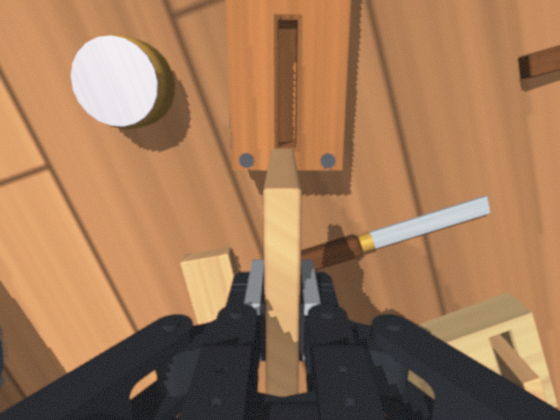

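The wrist view shows the slot at about (287,80), rows 17 to 145, with the held board at (283,190–390). The next step is to measure both in the tool frame.

```bash
python3 - <<'E'
from h import *
a=np.load("w2.npz");d=a['d'];p=a['p'];T=a['T'];o=robot.get_obs()
W=cloud("wrist",d,o);L=(W-T[:3,3])@T[:3,:3]*1000   # tool frame mm
v,u=np.mgrid[:420,:560]
S=lambda P:(np.round(np.percentile(P,[1,50,99],0),1))
top=(W[...,2]>.057)&(W[...,2]<.063)&(u>225)&(u<360)&(v<175)
print('block top',S(L[top]))
for r in range(10,170,10):
    c=np.where(d[r,200:380]>0)[0]+200
    t=np.where(top[r])[0]
    print(r,t.min(),t.max(),[ (int(t[i]),int(t[i+1])) for i in np.where(np.diff(t)>3)[0]], L[r,t.min(),:2].round(1),L[r,t.max(),:2].round(1), [ (L[r,t[i],1].round(1),L[r,t[i+1],1].round(1)) for i in np.where(np.diff(t)>3)[0]])
s=(W[...,2]<.05)&(u>270)&(u<303)&(v<150);print('slot',S(L[s]))
col=286
print([(r,W[r,col,2].round(3),L[r,col,0].round(1)) for r in list(range(8,26))+list(range(136,160,2))])
bt=(d>0)&(W[...,2]>.243)&(u>255)&(u<312)&(v>150)&(v<400);print('bd top',S(L[bt]))
for r in(200,230,260,300,340,380):
    t=np.where(bt[r])[0]
    if len(t):print(r,L[r,t.min()].round(1),L[r,t.max()].round(1))
bd=(d>0)&(W[...,2]>.12)&(u>255)&(u<312)&(v>140)&(v<200)
for r in range(146,196,5):
    t=np.where(bd[r])[0]
    if len(t):print('end',r,L[r,t.min()].round(1),L[r,t[len(t)//2]].round(1),L[r,t.max()].round(1))
E
```

```text
block top [[ 16.8 -38.7 157.3]
 [ 85.3   9.9 159.2]
 [138.5  49.8 161.2]]
10 226 349 [] [132.6 -38.7] [132.4  50.3] []
20 226 348 [(275, 300)] [126.  -38.9] [125.9  49.9] [(np.float64(-3.3), np.float64(15.0))]
30 227 348 [(275, 299)] [119.6 -38.7] [119.2  50.3] [(np.float64(-3.3), np.float64(14.4))]
40 227 347 [(275, 300)] [112.8 -39. ] [112.6  50. ] [(np.float64(-3.4), np.float64(15.3))]
50 227 347 [(277, 298)] [105.8 -39.1] [105.7  50.3] [(np.float64(-1.9), np.float64(13.8))]
60 228 346 [(276, 297)] [ 99.  -38.9] [98.8 50. ] [(np.float64(-2.7), np.float64(13.2))]
70 228 346 [(275, 298)] [ 91.8 -39. ] [91.7 50.3] [(np.float64(-3.5), np.float64(14.0))]
80 228 345 [(277, 297)] [ 84.7 -39.5] [84.6 49.8] [(np.float64(-2.0), np.float64(13.3))]
90 229 345 [(276, 299)] [ 77.4 -38.9] [77.3 50.4] [(np.float64(-2.8), np.float64(14.9))]
100 229 344 [(276, 298)] [ 70.  -39.3] [69.9 49.8] [(np.float64(-2.9), np.float64(14.2))]
110 230 344 [(275, 299)] [ 62.6 -38.7] [62.5 50.1] [(np.float64(-3.7), np.float64(15.0))]
120 230 343 [(276, 297)] [ 54.9 -39.1] [54.8 49.8] [(np.float64(-2.9), np.float64
[... 1955 characters left out ...]
]
300 [  9.9  -7.  -34.1] [  9.7  11.  -33.7]
340 [  3.1  -6.4 -45.6] [ 11.    9.3 -56.3]
380 [ -7.9  -6.3 -49.8] [  4.4   8.9 -63.7]
end 151 [46.5 -4.  49.3] [46.7  1.7 47.6] [46.2  6.8 51.5]
end 156 [46.5 -4.  33. ] [46.8  1.6 31. ] [46.5  6.8 33.1]
end 161 [46.3 -4.1 20.2] [46.7  1.6 17.8] [46.5  6.8 18.9]
end 166 [46.7 -4.   6.3] [46.7  1.6  6. ] [46.5  6.9  7.3]
end 171 [46.5 -4.1 -2.7] [46.7  1.6 -4.2] [46.4  6.9 -2.3]
end 176 [ 46.3  -4.1 -11.2] [ 46.7   1.6 -12.9] [ 46.7   6.9 -12.9]
end 181 [ 46.6  -4.1 -20.5] [ 47.    1.6 -22. ] [ 46.6   6.9 -20.3]
end 186 [ 46.5  -4.1 -27. ] [ 46.7   1.6 -27.9] [ 46.3   7.  -26.5]
end 191 [ 45.4  -4.4 -29.3] [ 45.9   1.6 -31.2] [ 45.8   7.1 -30.9]
```

Call:
apply_moves --steps '[[[0.01, 0.0005, 0], 0.001], [[0.03, 0.0015, 0.01], 0.002], [[0.05, 0.003, 0.025], 0.004], [[0.068, 0.004, 0.045], 0.006], [[0.077, 0.0042, 0.065], 0.006], [[0.0783, 0.0042, 0.08], 0.006], [[0.0783, 0.0042, 0.085], 0.006], [[0.0783, 0.0042, 0.085], 0.006], [[0.0783, 0.0042, 0.085], 0.006]]'

```text
t: 6.2
ee_pos: [0.4996, 0.1173, 0.1345]
ee_rot: [0.0, 0.815, 0.58, 0.0]
force: [-0.1, -0.3, -2.5]
finger_gap: 0.0111
grasp_force: 58.4
```

```bash
python3 - <<'E'
from h import *
a=np.load("w2.npz");T0=a['T']
o=robot.get_obs();print(o['t'],pose(o),o['finger_gap'],o['grasp_force'],o['force'])
T=tool(o)
print('moved',(T0[:3,:3].T@(T[:3,3]-T0[:3,3])*1000).round(2))
p,d=robot.snapshot("wrist");W=cloud("wrist",d,o);L=(W-T[:3,3])@T[:3,:3]*1000
v,u=np.mgrid[:420,:560]
top=(W[...,2]>.056)&(W[...,2]<.064)&(abs(L[...,0]-58)<30)&(abs(L[...,1])<60)
for x in range(46,76,5):
    s=top&(abs(L[...,0]-x)<2.5);
    if s.any():print(x,L[s][:,1].min().round(1),L[s][:,1].max().round(1))
# slot end
s=(abs(L[...,1]-1.5)<2)&(L[...,0]>46)&(L[...,0]<56)&(L[...,2]>65)
q=L[s];print('slot end x', q[(W[s][:,2]<.05)][:,0].max() if (W[s][:,2]<.05).any() else None, q[(W[s][:,2]>.058)][:,0].min() if (W[s][:,2]>.058).any() else None)
b=(d>0)&(L[...,2]>-25)&(L[...,2]<55)&(L[...,0]>43)&(L[...,0]<50)&(abs(L[...,1])<10)
P=L[b];print('bd end',np.percentile(P[:,0],[5,50,95]).round(1),P[:,1].min().round(1),P[:,1].max().round(1),P[:,2].max())
E
```

```text
6.2 (array([0.4996, 0.1173, 0.1345]), np.float64(70.88)) 0.011140251645044483 58.446258902549744 [-0.06235195 -0.27970573 -2.49603427]
moved [77.94  5.71 84.06]
46 -46.1 43.9
51 -46.3 43.6
56 -46.2 43.8
61 -46.4 43.6
66 -46.6 43.8
71 -46.1 43.9
slot end x None 51.13277823358634
bd end [46.9 47.3 47.5] -5.2 6.8 54.97935060241347
```

Call:
apply_moves --steps '[[[0, -0.001, 0], 0], [[0, -0.002, 0], 0], [[0, -0.002, 0.003], 0], [[0, -0.002, 0.008], 0], [[0, -0.002, 0.013], 0], [[0, -0.002, 0.018], 0], [[0, -0.002, 0.023], 0], [[0, -0.002, 0.027], 0], [[0, -0.002, 0.027], 0]]'

```text
t: 7.15
ee_pos: [0.4967, 0.1182, 0.1061]
ee_rot: [-0.0, 0.815, 0.58, -0.0]
force: [1.0, -0.5, -0.7]
finger_gap: 0.0109
grasp_force: 58.4
```

Call:
apply_moves --steps '[[[0, 0, 0.003], 0], [[0, 0, 0.008], 0], [[0, 0, 0.013], 0], [[0, 0, 0.018], 0], [[0, 0, 0.022], 0], [[0, 0, 0.025], 0], [[0, 0, 0.027], 0], [[0, 0, 0.027], 0]]'

```text
t: 7.95
ee_pos: [0.4968, 0.1183, 0.0795]
ee_rot: [-0.0, 0.815, 0.58, -0.0]
force: [0.2, 0.3, -1.5]
finger_gap: 0.011
grasp_force: 58.4
```

Going smoothly, so the last ~5 mm go down slowly.

Call:
apply_moves --steps '[[[0, 0, 0.001], 0], [[0, 0, 0.002], 0], [[0, 0, 0.003], 0], [[0, 0, 0.004], 0], [[0, 0, 0.005], 0], [[0, 0, 0.006], 0], [[0, 0, 0.006], 0]]'

```text
t: 8.65
ee_pos: [0.4969, 0.1182, 0.0737]
ee_rot: [-0.0, 0.815, 0.58, -0.0]
force: [0.1, -0.0, -1.3]
finger_gap: 0.0112
grasp_force: 58.5
```

Call:
apply_moves --steps '[[[0, 0, 0.0005], 0], [[0, 0, 0.001], 0], [[0, 0, 0.0015], 0], [[0, 0, 0.002], 0], [[0, 0, 0.002], 0]]'

```text
t: 9.15
ee_pos: [0.4972, 0.1183, 0.0728]
ee_rot: [0.0, 0.814, 0.58, 0.0]
force: [-3.3, 0.2, 8.8]
finger_gap: 0.0109
grasp_force: 60.0
```

Call:
apply_moves --steps '[[[0, 0, 0], 0], [[0, 0, 0], 0], [[0, 0, 0], 0], [[0, 0, 0], 0], [[0, 0, 0], 0]]' --grip -0.3

```text
t: 9.65
ee_pos: [0.4969, 0.1183, 0.0717]
ee_rot: [-0.0, 0.815, 0.58, -0.0]
force: [-0.3, 0.7, -0.3]
finger_gap: 0.0557
grasp_force: 0.0
```

Call:
apply_moves --steps '[[[0, 0, -0.01], 0], [[0, 0, -0.03], 0], [[0, 0, -0.06], 0], [[0, 0, -0.09], 0], [[0.01, 0, -0.12], 0], [[0.03, 0, -0.145], 0], [[0.045, 0, -0.16], 0], [[0.05, 0, -0.165], 0], [[0.05, 0, -0.165], 0]]'

```text
t: 10.55
ee_pos: [0.5136, 0.1659, 0.2376]
ee_rot: [0.0, 0.814, 0.581, 0.001]
force: [0.2, 0.2, -0.8]
finger_gap: 0.0556
grasp_force: 0.0
```

```bash
python3 - <<'E'
from h import *
o=robot.get_obs();print(o['t'],pose(o),o['finger_gap'],o['grasp_force'],o['force'],o['joint_pos'])
p,d=robot.snapshot("wrist");cv2.imwrite("pics/w3.png",p[...,::-1]);np.savez("w3.npz",p=p,d=d,T=tool(o))
W=cloud("wrist",d,o)
m=(np.hypot(W[...,0]-.498,W[...,1]-.124)<.07);rect(m,W,.09,.13)
m=(np.hypot(W[...,0]-.54,W[...,1]-.247)<.06);rect(m,W,.1,.115);rect(m,W,.116,.135)
m=(np.hypot(W[...,0]-.515,W[...,1]-.176)<.16);rect(m,W,.05,.07)
E
```

```text
10.55 (array([0.5136, 0.1659, 0.2376]), np.float64(70.99)) 0.05558735166104435 0.0 [ 0.1827118   0.22882605 -0.83683367] [ 9.25309045e-02  9.53691810e-02  1.68994765e+00 -1.20699937e-04
  1.35476915e+00  4.24419646e-01]
0.09 n 1599 px 281.0 248.0 c [498.8 120.6] sz [89.9 12. ] ang 70.8 z 0.104 0.1064
0.1 n 2790 px 282.0 82.0 c [541.6 243.4] sz [45.  44.8] ang 71.4 z 0.1077 0.1146
0.116 n 525 px 282.0 83.0 c [541.5 243.2] sz [17.  16.1] ang 70.6 z 0.1189 0.1213
0.05 n 23203 px 282.0 160.0 c [517.2 171.9] sz [240.9  90.3] ang 71.2 z 0.0594 0.0628
0.05 n 73 px 281.0 187.0 c [513.2 162.1] sz [ 1.6 11.7] ang 69.2 z 0.0598 0.0698
```

View pics/w3.png

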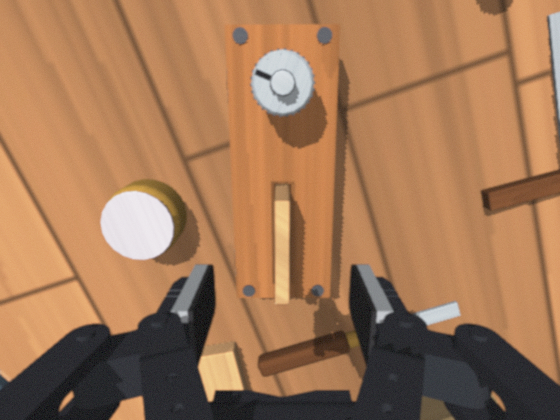

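The stop sits home at (281,248): its top is at z 0.104 and the block top is at 0.0594. The nut is at (282,82), with its black line up-left, so about 2.75 rad. I'll move over the nut next.

Call:
apply_moves --steps '[[[0.01, 0, 0], -0.08], [[0.03, 0, 0], -0.22], [[0.05, 0, 0], -0.36], [[0.065, 0, 0], -0.5], [[0.075, 0, 0], -0.64], [[0.0823, -0.0003, 0], -0.78], [[0.0823, -0.0003, 0], -0.92], [[0.0823, -0.0003, 0], -1.04], [[0.0823, -0.0003, 0], -1.12], [[0.0823, -0.0003, 0], -1.12], [[0.0823, -0.0003, 0], -1.12]]' --grip -0.8

```text
t: 11.7
ee_pos: [0.5393, 0.2427, 0.2356]
ee_rot: [-0.001, 0.383, 0.924, -0.001]
force: [-0.1, 0.2, 0.4]
finger_gap: 0.0768
grasp_force: 0.0
```

```bash
python3 - <<'E'
from h import *
o=robot.get_obs();print(o['t'],pose(o),o['finger_gap'],o['joint_pos'])
p,d=robot.snapshot("wrist");np.savez("w4.npz",p=p,d=d,T=tool(o))
W=cloud("wrist",d,o);T=tool(o)
m=(np.hypot(W[...,0]-.54,W[...,1]-.247)<.06);rect(m,W,.1,.115);rect(m,W,.116,.135)
s=m&(W[...,2]>.1)&(W[...,2]<.115)&(p.sum(-1)<150)
P=W[s];print(s.sum(),'dark',P.mean(0) if s.any() else '')
E
```

```text
11.7 (array([0.5393, 0.2427, 0.2356]), np.float64(134.93)) 0.0768407838674286 [ 2.22374154e-01  2.14717625e-01  1.55811812e+00 -1.35476142e-04
  1.37087932e+00 -5.61714042e-01]
0.1 n 2240 px 285.0 197.0 c [541.3 243.2] sz [44.9 45.1] ang 35.5 z 0.1075 0.1149
0.116 n 409 px 285.0 203.0 c [541.4 243. ] sz [16.8 16.8] ang 45.9 z 0.1189 0.1212
16 dark [0.53027808 0.25331    0.10898214]
```

Call:
apply_moves --steps '[[[-0.001, 0.001, 0.01], 0], [[-0.001, 0.001, 0.03], 0], [[-0.001, 0.001, 0.055], 0], [[-0.001, 0.001, 0.08], 0], [[-0.001, 0.001, 0.105], 0], [[-0.001, 0.001, 0.13], 0], [[-0.001, 0.001, 0.15], 0], [[-0.001, 0.001, 0.16], 0], [[-0.001, 0.001, 0.1625], 0], [[-0.001, 0.001, 0.1625], 0], [[-0.001, 0.001, 0.1625], 0]]'

```text
t: 12.85
ee_pos: [0.5422, 0.2436, 0.0754]
ee_rot: [0.001, 0.382, 0.924, 0.001]
force: [0.1, 1.1, 0.5]
finger_gap: 0.077
grasp_force: 0.0
```

Call:
apply_moves --steps '[[[0, 0, 0], 0], [[0, 0, 0], 0], [[0, 0, 0], 0], [[0, 0, 0], 0], [[0, 0, 0], 0], [[0, 0, 0], 0]]' --grip 1

```text
t: 13.45
ee_pos: [0.5417, 0.2434, 0.0755]
ee_rot: [0.0, 0.382, 0.924, 0.0]
force: [-1.4, -0.9, 5.9]
finger_gap: 0.0425
grasp_force: 60.1
```

```bash
python3 - <<'E'
from h import *
o=robot.get_obs();print(o['t'],pose(o),o['finger_gap'],o['grasp_force'],o['force'],o['ft_torque'],o['joint_pos'])
print('tool force',tool(o)[:3,:3].T@o['force'])
E
```

```text
13.45 (array([0.5417, 0.2434, 0.0755]), np.float64(135.1)) 0.042455957830880096 60.14156222809106 [-1.43106678 -0.91783657  5.94237082] [-0.13250696  0.39771232 -0.03579526] [ 2.22765602e-01  4.02521230e-01  1.66950637e+00 -2.39094509e-04
  1.06860683e+00 -5.64184429e-01]
tool force [ 0.36157842 -1.65617246 -5.94377833]
```

The nut is gripped with little side force. Now screwing down (a positive turn about tool z), following the thread.

Call:
apply_moves --steps '[[[0, 0, 0], 0.06], [[0, 0, 0.0002], 0.19], [[0, 0, 0.0003], 0.32], [[0, 0, 0.0004], 0.45], [[0, 0, 0.0006], 0.58], [[0, 0, 0.0007], 0.71], [[0, 0, 0.0008], 0.84], [[0, 0, 0.0009], 0.97], [[0, 0, 0.001], 1.1], [[0, 0, 0.0012], 1.23], [[0, 0, 0.0013], 1.36], [[0, 0, 0.0014], 1.45]]'

```text
t: 14.65
ee_pos: [0.5406, 0.2434, 0.074]
ee_rot: [-0.0, 0.9, 0.436, -0.001]
force: [-6.6, -2.2, 9.0]
finger_gap: 0.0426
grasp_force: 60.5
```

```bash
cat > s.py <<'E'
from h import *
o=robot.get_obs();T=tool(o)
print(o['t'],pose(o),o['finger_gap'].round(4),o['grasp_force'].round(1),o['force'].round(1),o['ft_torque'].round(3),'q6',o['joint_pos'][5].round(3),'tool F',(T[:3,:3].T@o['force']).round(1))
p,d=robot.snapshot("wrist");W=cloud("wrist",d,o)
m=np.hypot(W[...,0]-.5415,W[...,1]-.2433)<.0215
s=m&(W[...,2]>.1)&(W[...,2]<.114)&(p.sum(-1)<150)&(np.hypot(W[...,0]-.5415,W[...,1]-.2433)>.009)
P=W[s];c=P.mean(0)-[.5415,.2433,0] if s.any() else None
print('line px',s.sum(),c, (np.degrees(np.arctan2(c[1],c[0]))+18.9) if s.any() else '')
y0,x0=np.where(m&(d>0));print('nut px',x0.mean(),y0.mean())
cv2.imwrite("pics/s_%05.2f.png"%o['t'],p[...,::-1])
E
python3 s.py
```

```text
Traceback (most recent call last):
  File "s.py", line 3, in <module>
    print(o['t'],pose(o),o['finger_gap'].round(4),o['grasp_force'].round(1),o['force'].round(1),o['ft_torque'].round(3),'q6',o['joint_pos'][5].round(3),'tool F',(T[:3,:3].T@o['force']).round(1))
                         ^^^^^^^^^^^^^^^^^^^^^
AttributeError: 'float' object has no attribute 'round'
```

```bash
sed -i "s/o\['finger_gap'\].round(4),o\['grasp_force'\].round(1)/o['finger_gap'],o['grasp_force']/" s.py; python3 s.py; cp pics/s_14*.png pics/v.png
```

```text
14.65 (array([0.5406, 0.2434, 0.074 ]), np.float64(51.76)) 0.04259825529475456 60.49851530464366 [-6.6 -2.2  9. ] [-0.237  1.073  0.027] q6 0.891 tool F [-5.8 -3.9 -9. ]
line px 371 [0.00325533 0.00958452 0.10848783] 90.14024292413151
nut px 280.98615214180205 332.1806376169375
```

View pics/v.png

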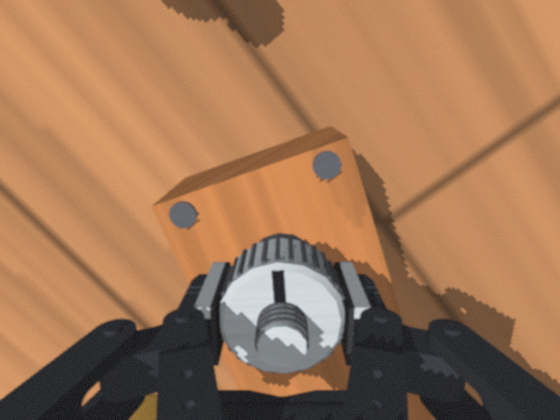

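The view shows the nut firmly held, with the line at (279,285) pointing along tool +x. That puts it at about 74°, or 1.29 rad left, with no slip. Continuing.

Call:
apply_moves --steps '[[[0, 0, 0], 0.06], [[0, 0, 0.0002], 0.18], [[0, 0, 0.0003], 0.31], [[0, 0, 0.0004], 0.44], [[0, 0, 0.0005], 0.57], [[0, 0, 0.0006], 0.7], [[0, 0, 0.0008], 0.83], [[0, 0, 0.0009], 0.95], [[0, 0, 0.001], 1.04], [[0, 0, 0.001], 1.1], [[0, 0, 0.001], 1.1]]'

```text
t: 15.8
ee_pos: [0.5403, 0.2442, 0.073]
ee_rot: [-0.0, 0.995, -0.097, -0.001]
force: [-7.5, 1.4, 8.4]
finger_gap: 0.0428
grasp_force: 60.6
```

```bash
python3 s.py
```

```text
15.8 (array([0.5403, 0.2442, 0.073 ]), np.float64(-11.09)) 0.04275346748639764 60.55993013782427 [-7.5  1.4  8.4] [ 0.265  1.105 -0.012] q6 1.988 tool F [-7.7  0.1 -8.3]
line px 387 [ 0.00916153 -0.00661508  0.10751743] -16.93113955881205
nut px 283.18234200743495 332.5066294919455
```

Call:
apply_moves --steps '[[[0, 0, 0], 0.04], [[0, 0, 0.0001], 0.08], [[0, 0, 0.0001], 0.12], [[0, 0, 0.0001], 0.16], [[0, 0, 0.0001], 0.16]]'

```text
t: 16.35
ee_pos: [0.5403, 0.2443, 0.0728]
ee_rot: [-0.0, 0.984, -0.176, -0.001]
force: [-6.5, 2.2, 9.0]
finger_gap: 0.0427
grasp_force: 60.5
```

```bash
python3 s.py
```

```text
16.35 (array([0.5403, 0.2443, 0.0728]), np.float64(-20.23)) 0.04265710339116543 60.50281596835703 [-6.5  2.2  9. ] [ 0.285  1.086 -0.055] q6 2.147 tool F [-6.8  0.1 -9. ]
line px 348 [ 0.00981167 -0.00706333  0.10703173] -16.849778822645234
nut px 283.4294266493859 332.3125347157934
```

Call:
apply_moves --steps '[[[0, 0, 0], 0.04], [[0, 0, 0], 0.08], [[0, 0, 0], 0.08]]'

```text
t: 16.7
ee_pos: [0.5404, 0.2443, 0.0728]
ee_rot: [0.0, 0.977, -0.213, -0.001]
force: [-6.6, 2.5, 8.1]
finger_gap: 0.0424
grasp_force: 59.9
```

```bash
python3 s.py
```

```text
16.7 (array([0.5404, 0.2443, 0.0728]), np.float64(-24.61)) 0.04235738143473013 59.90406607976183 [-6.6  2.5  8.1] [0.403 0.992 1.388] q6 2.224 tool F [-7.   0.5 -8.1]
line px 338 [ 0.00962507 -0.00777478  0.10683593] -20.03000918550636
nut px 283.61521445250094 332.45569620253167
```

The torque jumped to 1.39 N m, so the nut has bottomed. I'll measure the line direction relative to the tool as a zero reference.

```bash
cat > l.py <<'E'
from h import *
def line(p,o):
    g=p[255:305,235:330].sum(-1)
    n,l,st,ce=cv2.connectedComponentsWithStats((g<170).astype(np.uint8))
    out=[]
    for i in range(1,n):
        if st[i,4]<40 or st[i,4]>1500:continue
        ys,xs=np.where(l==i)
        P=np.array([ray("wrist",(x+235,y+255),.1065,o)[:2] for x,y in zip(xs,ys)])*1000
        w,v=np.linalg.eigh(np.cov(P.T));e=v[:,1];c=P.mean(0)
        if e@(c-[541.,243.5])<0:e=-e
        out.append((st[i].tolist(),ce[i].round(1)+[235,255],'elong',round(np.sqrt(w[1]/w[0]),1),'dir',round(np.degrees(np.arctan2(e[1],e[0]))+18.9,1),'c',c.round(1)))
    return out
if __name__=="__main__":
    o=robot.get_obs();p,d=robot.snapshot("wrist");print(o['t'],pose(o),o['ft_torque'],o['force'],o['grasp_force'])
    for r in line(p,o):print(r)
    cv2.imwrite("pics/l_%05.2f.png"%o['t'],cv2.resize(p[230:400,190:370],None,fx=3,fy=3)[...,::-1])
E
python3 l.py; ls pics
```

```text
16.75 (array([0.5403, 0.2443, 0.0728]), np.float64(-24.56)) [0.41870986 0.95238586 1.422969  ] [-6.08461861  2.89658822  8.38160368] 59.91368334274739
([37, 16, 12, 30, 282], array([277.6, 285.7]), 'elong', np.float64(3.4), 'dir', np.float64(-0.4), 'c', array([556.1, 238.4]))
crop1.png
l_16.75.png
s_14.65.png
s_15.80.png
s_16.35.png
s_16.70.png
side0.png
top0.png
v.png
w1.png
w2.png
w3.png
```

The line direction reads −0.4° relative to block x, which confirms bottomed. Backing off a quarter turn, then trimming by the line.

Call:
apply_moves --steps '[[[0, 0, 0], -0.06], [[0, 0, -0.0002], -0.19], [[0, 0, -0.0003], -0.33], [[0, 0, -0.0004], -0.47], [[0, 0, -0.0006], -0.61], [[0, 0, -0.0007], -0.75], [[0, 0, -0.0008], -0.89], [[0, 0, -0.001], -1.03], [[0, 0, -0.0011], -1.17], [[0, 0, -0.0012], -1.31], [[0, 0, -0.0014], -1.45], [[0, 0, -0.0015], -1.55]]'

```text
t: 18.0
ee_pos: [0.5407, 0.2433, 0.0743]
ee_rot: [-0.0, 0.846, 0.533, -0.001]
force: [-5.1, -2.3, 7.2]
finger_gap: 0.0428
grasp_force: 60.4
```

Call:
apply_moves --steps '[[[0, 0, 0], -0.03], [[0, 0, 0], -0.04], [[0, 0, 0], -0.04], [[0, 0, 0], -0.04]]'

```text
t: 18.4
ee_pos: [0.5407, 0.2433, 0.0743]
ee_rot: [-0.0, 0.837, 0.547, -0.001]
force: [-4.5, -1.5, 7.9]
finger_gap: 0.0425
grasp_force: 60.4
```

```bash
python3 l.py; cp pics/l_1[89]*.png pics/fin.png
```

```text
18.4 (array([0.5407, 0.2433, 0.0743]), np.float64(66.35)) [-0.28286406  0.86341888  0.03241914] [-4.46247713 -1.54231269  7.86147313] 60.444403442088515
([39, 17, 10, 30, 263], array([278.6, 286.3]), 'elong', np.float64(3.8), 'dir', np.float64(88.5), 'c', array([546.5, 256.6]))
```

View pics/fin.png

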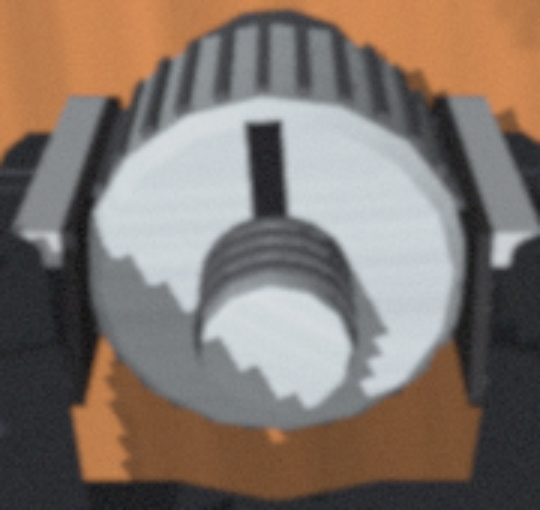

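The crop shows the nut held between the pads, with the line at (267,170) pointing along block +y. It reads 88.9° from the zero reference, so I'll trim about 1° and verify.

Call:
apply_moves --steps '[[[0, 0, 0], -0.018], [[0, 0, 0], -0.018], [[0, 0, 0], -0.018], [[0, 0, 0], -0.018]]'

```text
t: 18.85
ee_pos: [0.5408, 0.2433, 0.0743]
ee_rot: [-0.0, 0.832, 0.555, -0.001]
force: [-5.4, -2.7, 8.4]
finger_gap: 0.0426
grasp_force: 60.4
```

```bash
python3 l.py; python3 - <<'E'
from h import *
p,d=robot.snapshot("top");W=cloud("top",d)
m=(np.hypot(W[...,0]-.498,W[...,1]-.124)<.055);rect(m,W,.09,.13)
m=(np.hypot(W[...,0]-.63,W[...,1]+.22)<.05);rect(m,W,.06,.1)
E
```

```text
18.85 (array([0.5408, 0.2433, 0.0743]), np.float64(67.39)) [-0.32528179  0.82943072  0.03866123] [-5.36456434 -2.65314531  8.39108061] 60.44434096198529
([38, 17, 12, 30, 269], array([278.6, 286.2]), 'elong', np.float64(3.7), 'dir', np.float64(90.3), 'c', array([546.2, 256.7]))
0.09 n 122 px 229.0 229.0 c [497.9 123.7] sz [89.9 12.6] ang 70.6 z 0.1036 0.1131
0.06 n 117 px 338.0 186.0 c [ 630.3 -216.2] sz [16.8 59.1] ang 4.4 z 0.0812 0.0918
```

The line reads 90.3°, the stop is home and the spare hasn't moved. Handing in.

```bash
python3 -c "
from station import robot
print(robot.sign_off())"
```

```text
the job is handed in; nothing more can be done
None
```

The planing stop is on the floor of the block's slot, and the nut was bottomed out (torque jumped to 1.4 N m), backed off a quarter turn (line at 90°) and is still gripped; I handed the job in at about 19 s of robot time.

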